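# Unhook a carded pack from its display peg and stand it in the rack

### The job

Take the blue carded pack of polishing wheels off the peg of the dark display stand: lift it a little so that its hang hole clears the peg's upturned tip, and slide it off without forcing it against the stand. Keep it upright, and stand it in the slot of the wooden rack, all the way down and not sticking out past either end of the slot, then let go of it. Leave the purple-capped jar, the brass frame and the wax block where they are.

Things in the scene. Friction and masses are not known exactly. Their poses are not given: they have to be found in the camera images.
- stand: Fixed dark steel display stand; origin under its base at bench level, z up; yaw within 0.2 rad, its -x side to the robot. Base plate x -55..55, y -73..77, 10 mm thick. A slim post (x -11..11, y 61..73 mm) carries a 6 mm round peg, on which the pack hangs, and a header plate above it.
- peg_mid (a point): Point on the peg's axis, in the stand's frame x 0, y +15, z 225 mm; axes as the stand's. The peg runs along the stand's y at x = 0: from the post (y +61) level to y -20 mm, then its tip turns up.
- peg_tip (a point): End of the peg's upturned tip: in the stand's frame x 0, y -30, z 233 mm (its axis 8 mm above the level part). The pack comes off this way, towards the stand's -y.
- header (a point): Middle of the underside of the stand's header plate, 300 mm above the bench; the plate spans x -40..40, y -35..73 mm of the stand. There is no room to come down on the pack from above: reach in from the stand's -x side, the tool tilted 35 to 45 degrees from vertical.
- pack: Loose blue carded pack, about 80 g: stiff card 100 mm wide (its x), 5 mm thick (y), 150 mm tall (z); origin at the centre of its bottom edge. Hangs across the peg, bottom about 90 mm above the bench, axes about as the stand's, at y -6..+10 mm of the stand. A clear blister (x -32..32, z 34..74 mm) stands 14 mm out of its -y face.
- pack_hole (a point): Centre of the pack's 24 x 24 mm hang hole, 126 mm above its bottom edge; hole from 114 to 138 mm. From hanging, the pack must be raised more than 8 and less than 18 mm (best 13), kept upright, for the hole to pass the tip.
- pack_grip (a point): Good place to pinch the pack across its 5 mm thickness: bare card at the near vertical edge, x -37 mm, z 95 mm in the pack's frame, 13 mm in from that edge.
- rack: Fixed light wooden rack, 150 (x) x 90 (y) x 88 mm high, a rail on two legs over a foot plate; origin under its centre at bench level; yaw within 0.2 rad. One straight slot along its x 140 mm long, open at both ends: 11 mm wide, walls to 80 mm above the bench, then a flared mouth about 21 mm wide at the top. The pack may stand in it either way round.
- slot_floor (a point): Centre of the slot's floor, 60 mm above the bench, where the pack's bottom edge comes to rest; x along the slot, z up.
- flux_jar: Bystander: white plastic jar with a purple cap, 58 x 60 x 83 mm tall, origin under its centre.
- brass_frame: Bystander: small brass casting with a window, 40 x 40 x 54 mm tall, origin under its centre.
- beeswax: Bystander: yellow-brown wax block 32 x 46 x 21 mm, origin under its centre.
Mind the look-alikes: they are no part of the job. Leave any green look-alike of the pack alone.

How it is judged:
By the outcome, as a careful person would: the job done as asked, in the order asked, and still so for the second after the job is handed in, with the robot touching nothing.
It also fails if it takes over 51 s, if anything falls off the work surface, if the arm or the gripper's body presses on something with over 40 N, if the wrist force passes 120 N, or if a joint passes its speed limit or range.

### The arm

A 6-joint arm with a two-finger parallel gripper is mounted at the origin on a cart in front of the work surface, level with it; the furniture and walls round the work are solid. World frame = base frame: x ahead of the robot, y to its left, z up, the work surface at z = 0. Lengths are in m, angles in rad, forces in N, time in s.
With the tool pointing down it reaches from about 0.275 to 0.875 m from the base axis. Payload 12.5 kg.
Tool frame: the origin (TCP) lies on the front face of the gripper's body, between the roots of the fingers; the fingertips stand 73 mm ahead of it and the grasp point (between the pads) lies 54 mm ahead of it (robot.tip_reach is the distance from the TCP to the fingertips, in m); z points along the fingers, y is the line along which they close (so a half turn about z gives the same grasp; the last joint's range is limited). The gripper opens to 85 mm and grips with 20 to 120 N. Pads are 22 mm wide; open, the fingers measure 114 mm over their backs; the gripper's body (76 mm by 85 mm) begins 54 mm behind the grasp point. The pads swing forward as they close: fully open they stand 13 mm farther back than shut.
Start: joints at [-1.204, 0.351, 1.652, -0, 1.139, -0.085], TCP at [0.24, -0.495, 0.304] pointing down, gripper open.
Joint ranges: [-2.75, 2.75], [-0.79, 2.1], [0.01, 2.65], [-1.57, 4.71], [0.07, 3.14], [-2.87, 2.87]. Speed limits (rad/s): [2.22, 2.22, 2.79, 3.14, 3.14, 3.14].

### API

Orientations are given as a unit quaternion [w, x, y, z].
In Python, from workcell import robot, viewer gives the robot as it stands. The module is installed in compiled form; this text tells all that it offers.
- The arm moves only by the tool move_arm, never from a script. Its argument "series" is one flat list of numbers, 5 for each row, row after row: the closure, from 0 (fully open) to 1 (shut), then the shift along the world's x, y, z scaled (see below), then the turn about the world's z scaled (see below). A call has 1 to 10 rows; each row is the pose to reach, as a shift and turn from the pose commanded when the call began, turning the shorter way round; what a row does not reach only later rows make up. The controller multiplies each number of a shift by 150 mm and each number of a turn by 180 degrees. A row lasts 1/12 s, in which the tool goes at most 41.7 mm and 7.16 degrees, less where a joint would pass 70% of its speed; a pose out of reach is approached as far as the arm can. A call with a number of a shift or a turn outside -1 to 1 is refused whole. A call with a gripper value outside its range is refused whole. The fingers move at their own pace and stop on an object; "grip_force" is the grip in N (left out, the last holds). Time passes only in rows, so rows that repeat a pose let the fingers close. It gives the time, the measured TCP pose, the force, the opening and the grip force at its end, in the units of the state.
- robot.get_obs(): the state, without advancing time (a new reading comes with each control period).
- viewer.camera(name): name is "scene" or "side" or "wrist"; returns a dict with "color" (420x560x3 uint8, blue, green, red), "depth" (420x560 float32, m along the optical axis (not along the pixel's ray), 0 where there is no reading), "mtx" (3x3 intrinsics, pixels), "extrinsics" (4x4, takes a point from camera to world coordinates). Camera axes: x right, y down, z forward; pixel columns grow to the right and rows downward; lengths in m; the calibration is good to about 2 mm. A picture is of the moment at which its call begins.
- robot.sign_off(): hands the job in; it is judged then, once.
The state is a dict: "t": time; "joint_positions": joint angles; "joint_vel": joint speeds; "joint_efforts": joint torques, N m; "tcp_pos": TCP position; "orientation": TCP orientation; "force": force on the tool from outside, world axes, zero at the start; "torque": the same for the moment, N m; "finger_gap": opening from 0.0 (shut) to 1.0 (fully open); "gripper_force": force on a finger pad.
Only numpy, scipy, OpenCV 4.12 (cv2) and the standard library are available. Lean on these libraries where they do the work, as an engineer would, in place of code of your own. Each camera call takes 0.05 s, during which the arm holds its last target. There are 200 camera calls.

## Working session

There is one attempt and no reset: what is moved stays moved. The work goes in short steps, Python scripts to look and compute and a tool call to move; the robot and the scene stay as the last step left them, time stands still between calls to the robot, and variables do not carry over. Pictures are saved under pics/ and viewed, at most 10 in all, crops included, and the job is handed in when it is done.

Besides the shell and the picture viewer there is one more tool, called after "Emit:" as name(argument=value, ...) on one line, values as JSON. move_arm: Moves the arm, as the interface text tells. Its arguments: {"type":"object","properties":{"series":{"type":"array"},"grip_force":{"type":"number"}},"required":["series"]}

```bash
mkdir -p pics; ls
cat > h.py <<'E'
import numpy as np, cv2
from workcell import robot, viewer
def cam(n):
    c=viewer.camera(n); return c
def pts(c):
    d=c["depth"]; K=c["mtx"]; v,u=np.indices(d.shape)
    P=np.stack([(u-K[0,2])/K[0,0]*d,(v-K[1,2])/K[1,1]*d,d],-1)
    E=c["extrinsics"]; W=P@E[:3,:3].T+E[:3,3]; W[d==0]=np.nan; return W
E
python3 - <<'E'
from h import *
o=robot.get_obs(); print({k:np.round(v,3) for k,v in o.items()}, robot.tip_reach)
a=cam("scene"); b=cam("side")
np.savez("v0.npz",**{f"{n}_{k}":v for n,c in(("scene",a),("side",b)) for k,v in c.items()})
cv2.imwrite("pics/scene.png",a["color"]); cv2.imwrite("pics/side.png",b["color"])
for c in(a,b): print(np.round(c["extrinsics"],3).tolist(), c["mtx"][0,0])
E
```

```text
pics
{'t': np.float64(0.0), 'joint_positions': array([-1.204,  0.351,  1.652,  0.   ,  1.139, -0.085]), 'joint_vel': array([-0.001, -0.001,  0.002, -0.001, -0.001,  0.001]), 'joint_efforts': array([-0.0000e+00, -5.0610e+01, -2.9141e+01, -0.0000e+00,  5.0000e-03,
       -0.0000e+00]), 'tcp_pos': array([ 0.24 , -0.495,  0.303]), 'orientation': array([-0.001,  0.975,  0.224, -0.   ]), 'force': array([-0.172,  0.633,  0.665]), 'torque': array([ 0.076, -0.032, -0.006]), 'gripper_force': np.float64(0.0), 'finger_gap': np.float64(1.001)} 0.0726
[[0.63, -0.343, 0.697, -0.433], [-0.776, -0.308, 0.551, -0.92], [0.026, -0.888, -0.46, 0.839], [0.0, 0.0, 0.0, 1.0]] 488.37843912417645
[[-0.999, -0.041, 0.027, 0.56], [-0.044, 0.494, -0.869, 0.808], [0.022, -0.869, -0.495, 0.73], [0.0, 0.0, 0.0, 1.0]] 418.61191200065
```

View pics/scene.png

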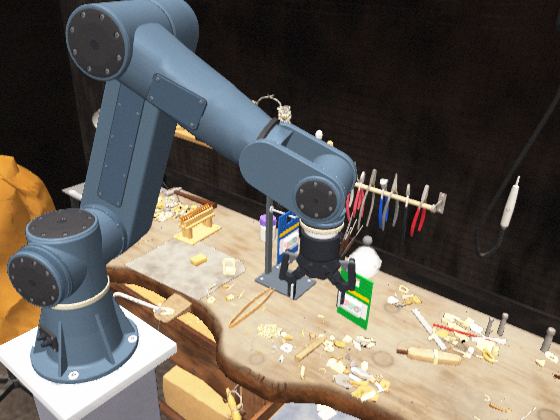

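View pics/side.png

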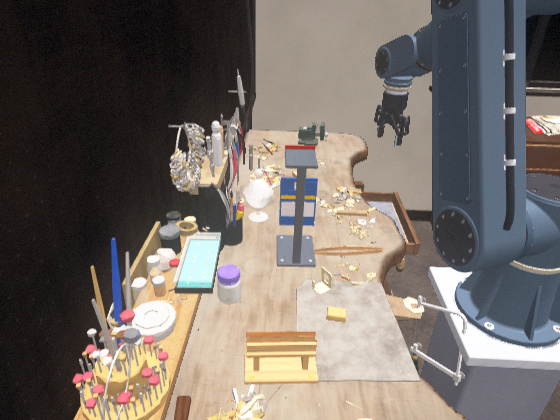

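Scene view: the blue pack hangs on the dark stand at about (288,235), the green look-alike stands loose at (355,300) and the rack is at (197,222). Side view: the pack is at (298,200) behind the post, the stand base at (295,250), the rack at (280,357), the jar at (228,283), the brass frame at (323,280) and the wax at (337,313). The pack meant is the blue one on the peg. The green one is excluded by colour and because it isn't on the stand.

Run:
```python
from h import *
z=np.load("v0.npz")
V={}
for n in("scene","side"):
    c={k:z[f"{n}_{k}"] for k in("color","depth","mtx","extrinsics")}
    W=pts(c); V[n]=(c,W)
c,W=V["side"]; hsv=cv2.cvtColor(c["color"],cv2.COLOR_BGR2HSV)
vv,uu=np.indices(W.shape[:2])
def show(name,m):
    P=W[m]; P=P[~np.isnan(P[:,0])]
    if len(P)<10: print(name,len(P)); return
    r=cv2.minAreaRect((P[:,:2]*1000).astype(np.float32))
    print(name,len(P),"min",np.nanpercentile(P,2,0).round(3),"max",np.nanpercentile(P,98,0).round(3),"rect",np.round(r[0],1),np.round(r[1],1),round(r[2],1))
box=lambda a,b,c_,d:(uu>=a)&(uu<b)&(vv>=c_)&(vv<d)
blue=(hsv[...,0]>100)&(hsv[...,0]<125)&(hsv[...,1]>150)
show("pack",blue&box(270,325,165,235))
show("header",box(275,325,140,170)&(W[...,2]>.29)&(W[...,2]<.33))
show("base",box(265,330,225,275)&(W[...,2]>.005)&(W[...,2]<.015))
show("post",box(290,312,172,230)&(W[...,2]>.05)&(W[...,2]<.28)&~blue)
show("racktop",box(235,330,320,395)&(W[...,2]>.083)&(W[...,2]<.095))
show("rackall",box(235,330,320,395)&(W[...,2]>.02)&(W[...,2]<.095))
show("jar",box(205,250,255,310)&(W[...,2]>.075)&(W[...,2]<.09))
show("frame",box(310,335,262,297)&(W[...,2]>.02))
show("wax",box(322,352,302,325)&(W[...,2]>.015))
f=lambda b,s:cv2.resize(c["color"][b[0]:b[1],b[2]:b[3]],None,fx=s,fy=s,interpolation=cv2.INTER_CUBIC)
a=f((130,280,255,345),3.9); b=f((315,400,230,345),3.5)
h=max(a.shape[0],b.shape[0]); o=np.zeros((h,a.shape[1]+b.shape[1],3),np.uint8); o[:a.shape[0],:a.shape[1]]=a; o[:b.shape[0],a.shape[1]:]=b
cv2.imwrite("pics/crop.png",o); print(o.shape)
```

```text
pack 9
header 725 min [ 0.492 -0.238  0.302] max [ 0.569 -0.13   0.319] rect [ 530.3 -184.2] [ 79.4 112.4] 1.7
base 980 min [ 0.443 -0.271  0.006] max [ 0.583 -0.127  0.013] rect [ 506.8 -203.1] [154.6 156.6] 2.3
post 1072 min [ 0.493 -0.208  0.096] max [ 0.552 -0.128  0.273] rect [ 519.5 -168. ] [65.6 82. ] 3.6
racktop 390 min [0.494 0.193 0.083] max [0.628 0.226 0.09 ] rect [560.7 211.2] [139.7  31.1] 4.9
rackall 1921 min [0.494 0.196 0.03 ] max [0.627 0.234 0.089] rect [557.9 245.6] [140.1 100.2] 4.9
jar 305 min [ 0.671 -0.017  0.076] max [0.722 0.034 0.085] rect [695.8   8.4] [55.3 52.2] 59.3
frame 88 min [ 0.439 -0.063  0.022] max [ 0.487 -0.03   0.058] rect [460.9 -37. ] [37.6 41. ] 49.8
wax 230 min [0.412 0.051 0.016] max [0.455 0.084 0.027] rect [432.7  67.2] [34.5 45.5] 83.5
(585, 753, 3)
```

View pics/crop.png

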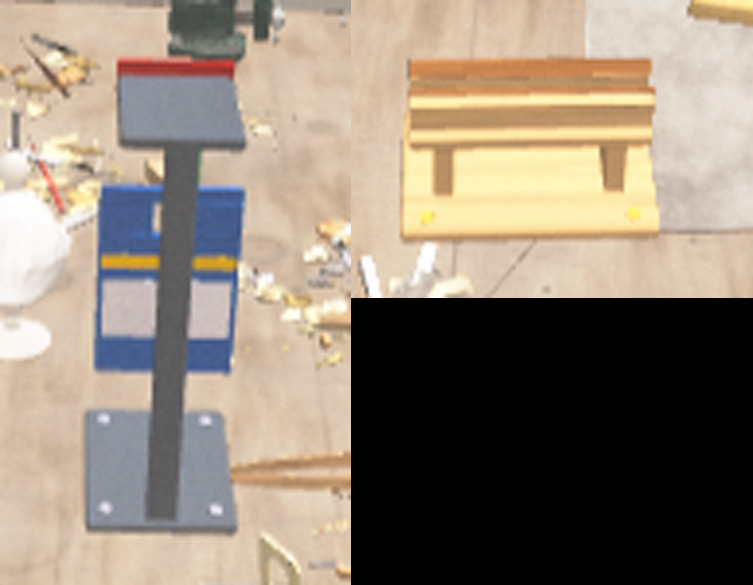

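Run:
```python
from h import *
z=np.load("v0.npz")
for n in("side","scene"):
    c={k:z[f"{n}_{k}"] for k in("color","depth","mtx","extrinsics")}; W=pts(c)
    X,Y,Z=W[...,0],W[...,1],W[...,2]
    near=(abs(X-.53)<.1)&(abs(Y+.2)<.1)
    def rect(name,m):
        P=(W[m][:,:2]*1000).astype(np.float32)
        if len(P)<20: print(n,name,len(P));return
        r=cv2.minAreaRect(P); print(n,name,len(P),np.round(r[0],1),np.round(r[1],1),round(r[2],2), W[m][:,2].min().round(3),W[m][:,2].max().round(3))
    rect("header",near&(Z>.298)&(Z<.315))
    col=c["color"].astype(int); grey=(col.max(-1)-col.min(-1)<40)&(col.max(-1)<150)
    if n=="side": rect("base",near&grey&(Z>.005)&(Z<.0125))
    m=near&(Z>.08)&(Z<.26)&((col[...,0]-col[...,2]>60)|((col[...,2]-col[...,0]>60)))
    P=W[m]; 
    if len(P)>30:
        for _ in range(4):
            k=np.polyfit(P[:,0],P[:,1],1); r=P[:,1]-np.polyval(k,P[:,0]); P=P[abs(r-np.median(r))<.006]
        print(n,"pack",len(P),"slope",k.round(3),"y at .53",np.polyval(k,.53).round(4),P.min(0).round(3),P.max(0).round(3))
    rk=(abs(X-.56)<.12)&(abs(Y-.23)<.09)
    rect("rackfoot",rk&(Z>.006)&(Z<.03)); rect("racktop",rk&(Z>.084)&(Z<.092))
    # ridge lines of rack: edges of top
    m=rk&(Z>.05)
    for lo,hi in((.084,.092),(.07,.083),(.055,.066)):
        P=W[rk&(Z>lo)&(Z<hi)]
        if len(P): 
            s=P[:,1]-.06*(P[:,0]-.56)
            h,e=np.histogram(s,np.arange(.15,.31,.004)); print(n,lo,[(round(float(a),3),int(b)) for a,b in zip(e,h) if b>3])
```

```text
side header 663 [ 530.3 -183.6] [ 79.4 111.4] 1.82 0.298 0.315
side base 137 [ 529.7 -197.5] [108.3 147.2] 2.34 0.005 0.012
side pack 750 slope [ 0.043 -0.226] y at .53 -0.2036 [ 0.483 -0.21   0.094] [ 0.58  -0.197  0.241]
side rackfoot 2352 [554.4 233.4] [241.8 164.3] 6.78 0.006 0.03
side racktop 341 [560.8 209.7] [139.7  28.2] 4.89 0.084 0.091
side 0.084 [(0.194, 38), (0.198, 150), (0.202, 32), (0.214, 5), (0.218, 102), (0.222, 14)]
side 0.07 [(0.198, 94), (0.202, 217), (0.206, 4), (0.214, 45), (0.218, 111), (0.222, 288), (0.226, 28)]
side 0.055 [(0.218, 13), (0.222, 172), (0.226, 146), (0.23, 121)]
scene header 0
scene pack 474 slope [ 0.034 -0.228] y at .53 -0.2101 [ 0.478 -0.216  0.093] [ 0.582 -0.204  0.243]
scene rackfoot 598 [546.7 184.4] [165.  218.8] 62.9 0.006 0.03
scene racktop 99 [559.4 203.6] [144.9  34.5] 3.17 0.084 0.091
scene 0.084 [(0.19, 14), (0.194, 17), (0.198, 4), (0.21, 16), (0.214, 30), (0.218, 11)]
scene 0.07 [(0.186, 29), (0.19, 61), (0.194, 29), (0.198, 11), (0.206, 9), (0.21, 25), (0.214, 23), (0.218, 5)]
scene 0.055 [(0.182, 40), (0.186, 35), (0.19, 34), (0.194, 13), (0.202, 6), (0.21, 5)]
```

Emit:
move_arm(series=[0,0,0,0.25,0,0,0,0,0.5,0,0,0,0,0.75,0,0,0,0,1,0], grip_force=30)

```text
t: 0.43
tcp_pos: [0.24, -0.4944, 0.4554]
orientation: [-0.0, 0.975, 0.224, -0.0]
force: [-0.1, -0.4, 1.0]
finger_gap: 1.002
gripper_force: 0.0
```

Emit:
move_arm(series=[0,0,0,0.25,0,0,0,0,0.5,0,0,0,0,0.75,0,0,0,0,1,0])

```text
t: 0.77
tcp_pos: [0.24, -0.4943, 0.6056]
orientation: [-0.0, 0.975, 0.224, -0.0]
force: [1.0, -0.9, 0.0]
finger_gap: 1.003
gripper_force: 0.0
```

Emit:
move_arm(series=[0,0,0,0.25,0,0,0,0,0.5,0,0,0,0,0.75,0,0,0,0,1,0,0,0,0,1,0,0,0,0,1,0])

```text
t: 1.27
tcp_pos: [0.2401, -0.4948, 0.7553]
orientation: [0.002, 0.975, 0.224, 0.0]
force: [-0.5, -0.7, -1.5]
finger_gap: 1.0
gripper_force: 0.0
```

Emit:
move_arm(series=[0,0,0,0.25,0,0,0,0,0.5,0,0,0,0,0.75,0,0,0,0,1,0,0,0,0,1,0,0,0,0,1,0])

```text
t: 1.77
tcp_pos: [0.2234, -0.4604, 0.8412]
orientation: [0.008, 0.975, 0.224, 0.002]
force: [-0.5, 0.5, 1.4]
finger_gap: 1.005
gripper_force: 0.0
```

Run:
```python
from h import *
o=robot.get_obs(); print(o["joint_positions"].round(3),o["tcp_pos"].round(3),o["orientation"].round(3))
```

```text
[-1.211  0.528  0.015  0.003  2.582 -0.089] [ 0.223 -0.46   0.841] [0.008 0.975 0.224 0.002]
```

Emit:
move_arm(series=[0,0,0,1,0,0,0,0,1,0,0,0,0,1,0,0,0,0,1,0,0,0,0,1,0,0,0,0,1,0])

```text
t: 2.27
tcp_pos: [0.1984, -0.4088, 0.8776]
orientation: [0.015, 0.974, 0.224, 0.003]
force: [-0.1, 0.1, 0.1]
finger_gap: 1.003
gripper_force: 0.0
```

Run:
```python
from h import *
o=robot.get_obs(); print(o["joint_positions"].round(3),o["tcp_pos"].round(4),o["orientation"].round(4))
```

```text
[-1.223  0.452  0.014  0.007  2.645 -0.098] [ 0.1984 -0.4088  0.8776] [0.0148 0.9745 0.2239 0.0034]
```

Emit:
move_arm(series=[0,0.1,-0.2,-0.25,0,0,0.2,-0.4,-0.5,0,0,0.3,-0.6,-0.75,0,0,0.3,-0.6,-1,0,0,0.3,-0.6,-1,0])

```text
t: 2.68
tcp_pos: [0.2443, -0.5008, 0.7223]
orientation: [0.012, 0.975, 0.224, 0.003]
force: [0.7, -1.4, -0.1]
finger_gap: 1.003
gripper_force: 0.0
```

Run:
```python
from h import *
o=robot.get_obs(); print(o["joint_positions"].round(3),o["tcp_pos"].round(4),o["orientation"].round(4))
```

```text
[-1.201  0.326  0.695  0.003  2.096 -0.081] [ 0.2443 -0.5008  0.7223] [0.0121 0.9745 0.224  0.003 ]
```

Emit:
move_arm(series=[0,0,0,0,0.04,0,0,0,0,0.08,0,0,0,0,0.12,0,0,0,0,0.16,0,0,0,0,0.2,0,0,0,0,0.24,0,0,0,0,0.28,0,0,0,0,0.32,0,0,0,0,0.36,0,0,0,0,0.4])

```text
t: 3.52
tcp_pos: [0.2437, -0.4997, 0.7263]
orientation: [0.009, 0.657, 0.754, 0.012]
force: [-0.6, 0.1, 0.4]
finger_gap: 1.002
gripper_force: 0.0
```

Emit:
move_arm(series=[0,0,0,0,0.04,0,0,0,0,0.08,0,0,0,0,0.12,0,0,0,0,0.16,0,0,0,0,0.2,0,0,0,0,0.24,0,0,0,0,0.28,0,0,0,0,0.32,0,0,0,0,0.36,0,0,0,0,0.4])

```text
t: 4.35
tcp_pos: [0.2438, -0.4997, 0.7263]
orientation: [0.001, 0.092, 0.996, 0.016]
force: [0.2, -0.6, -0.2]
finger_gap: 0.997
gripper_force: 0.0
```

Emit:
move_arm(series=[0,0,0,0,0.04,0,0,0,0,0.08,0,0,0,0,0.12,0,0,0,0,0.16,0,0,0,0,0.2,0,0,0,0,0.24])

```text
t: 4.85
tcp_pos: [0.3182, -0.4671, 0.7397]
orientation: [0.019, -0.132, 0.991, 0.031]
force: [0.3, 0.9, -0.9]
finger_gap: 1.001
gripper_force: 0.0
```

```bash
cat >> h.py <<'E'
from scipy.spatial.transform import Rotation as Ro
def st():
    o=robot.get_obs(); q=o["orientation"]; R=Ro.from_quat([q[1],q[2],q[3],q[0]]).as_matrix()
    zz,y=R[:,2],R[:,1]
    print("t",round(float(o["t"]),2),"j",o["joint_positions"].round(3),"tcp",o["tcp_pos"].round(4),"tilt",round(float(np.degrees(np.arccos(-zz[2]))),1),"tilt az",round(float(np.degrees(np.arctan2(zz[1],zz[0]))),1),"y elev",round(float(np.degrees(np.arcsin(y[2]))),1),"y az",round(float(np.degrees(np.arctan2(y[1],y[0]))),1),"F",o["force"].round(1),"gap",o["finger_gap"].round(3),o["gripper_force"].round(1),"grasp",(o["tcp_pos"]+.054*zz).round(4))
    return o,R
E
python3 -c "from h import *; st()"
```

```text
Traceback (most recent call last):
  File "h.py", line 13, in st
    print("t",round(float(o["t"]),2),"j",o["joint_positions"].round(3),"tcp",o["tcp_pos"].round(4),"tilt",round(float(np.degrees(np.arccos(-zz[2]))),1),"tilt az",round(float(np.degrees(np.arctan2(zz[1],zz[0]))),1),"y elev",round(float(np.degrees(np.arcsin(y[2]))),1),"y az",round(float(np.degrees(np.arctan2(y[1],y[0]))),1),"F",o["force"].round(1),"gap",o["finger_gap"].round(3),o["gripper_force"].round(1),"grasp",(o["tcp_pos"]+.054*zz).round(4))
                                                                                                                                                                                                                                                                                                                                                                  ^^^^^^^^^^^^^^^^^^^^^
AttributeError: 'float' object has no attribute 'round'
```

```bash
sed -i 's/o\["finger_gap"\].round(3),o\["gripper_force"\].round(1)/np.round(o["finger_gap"],3),np.round(o["gripper_force"],1)/' h.py; python3 -c "from h import *; st()"
```

```text
t 4.85 j [-1.075  0.408  0.531  0.073  2.246 -2.867] tcp [ 0.3182 -0.4671  0.7397] tilt 4.2 tilt az 66.8 y elev 3.3 y az 105.3 F [ 0.3  0.9 -0.9] gap 1.001 0.0 grasp [ 0.3197 -0.4635  0.6858]
```

Emit:
move_arm(series=[0,-0.08,-0.05,0,0.04,0,-0.16,-0.1,0,0.08,0,-0.24,-0.15,0,0.12,0,-0.32,-0.2,0,0.16,0,-0.4,-0.25,0,0.2,0,-0.48,-0.3,0,0.24,0,-0.56,-0.35,0,0.28,0,-0.64,-0.4,0,0.32,0,-0.72,-0.45,0,0.36,0,-0.8,-0.5,0,0.4])

```text
t: 5.68
tcp_pos: [0.3047, -0.429, 0.8086]
orientation: [0.135, -0.383, 0.9, 0.157]
force: [-0.2, -0.5, -0.1]
finger_gap: 0.999
gripper_force: 0.0
```

```bash
python3 -c "from h import *; st()"
```

```text
t 5.68 j [-1.142  0.619  0.014  0.738  2.726 -2.867] tcp [ 0.3047 -0.429   0.8086] tilt 23.9 tilt az 72.4 y elev 10.4 y az 138.0 F [-0.2 -0.5 -0.1] gap 0.999 0.0 grasp [ 0.3113 -0.4081  0.7593]
```

Emit:
move_arm(series=[0,-0.08,-0.06,-0.2,0.04,0,-0.16,-0.12,-0.4,0.08,0,-0.24,-0.18,-0.5,0.12,0,-0.32,-0.24,-0.6,0.16,0,-0.4,-0.3,-0.7,0.2,0,-0.48,-0.36,-0.8,0.24])

```text
t: 6.18
tcp_pos: [0.2735, -0.4075, 0.8129]
orientation: [0.139, -0.582, 0.755, 0.27]
force: [0.0, 1.1, -0.0]
finger_gap: 1.0
gripper_force: 0.0
```

```bash
python3 -c "from h import *; st()"
```

```text
t 6.18 j [-1.132  0.644  0.014  1.2    2.984 -2.867] tcp [ 0.2735 -0.4075  0.8129] tilt 35.3 tilt az 100.5 y elev 14.2 y az 169.5 F [ 0.   1.1 -0. ] gap 1.0 0.0 grasp [ 0.2678 -0.3768  0.7688]
```

Emit:
move_arm(series=[0,0,0,-0.25,-0.03,0,0,0,-0.5,-0.06,0,0,0,-0.75,-0.08,0,0,0,-1,-0.08])

```text
t: 6.52
tcp_pos: [0.3022, -0.4548, 0.773]
orientation: [0.17, -0.479, 0.823, 0.254]
force: [-0.7, 0.4, -0.0]
finger_gap: 1.0
gripper_force: 0.0
```

Emit:
move_arm(series=[0,0.1,-0.1,-0.25,0,0,0.2,-0.2,-0.5,0,0,0.3,-0.3,-0.75,0,0,0.3,-0.3,-1,0])

```text
t: 6.85
tcp_pos: [0.3682, -0.4894, 0.7065]
orientation: [0.18, -0.464, 0.822, 0.277]
force: [0.8, 0.5, 0.3]
finger_gap: 0.999
gripper_force: 0.0
```

```bash
python3 -c "from h import *; st()"
```

```text
t 6.85 j [-1.102  0.817  0.015  0.972  2.75  -2.867] tcp [ 0.3682 -0.4894  0.7065] tilt 38.6 tilt az 86.5 y elev 16.8 y az 154.3 F [0.8 0.5 0.3] gap 0.999 0.0 grasp [ 0.3703 -0.4558  0.6643]
```

Emit:
move_arm(series=[0,-0.1,0.15,-0.25,-0.04,0,-0.2,0.3,-0.5,-0.08,0,-0.3,0.45,-0.75,-0.12,0,-0.3,0.5,-1,-0.16,0,-0.3,0.5,-1,-0.2,0,-0.3,0.5,-1,-0.24])

```text
t: 7.35
tcp_pos: [0.3559, -0.4438, 0.6344]
orientation: [0.256, -0.179, 0.927, 0.207]
force: [1.1, -1.9, 1.1]
finger_gap: 1.0
gripper_force: 0.0
```

```bash
python3 -c "from h import *; st()"
```

```text
t 7.35 j [-1.168  0.351  0.97   0.679  2.055 -2.867] tcp [ 0.3559 -0.4438  0.6344] tilt 38.5 tilt az 49.9 y elev 17.0 y az 117.3 F [ 1.1 -1.9  1.1] gap 1.0 0.0 grasp [ 0.3776 -0.4181  0.5922]
```

Run:
```python
from h import *
z=np.load("v0.npz")
P=np.concatenate([pts({k:z[f"{n}_{k}"] for k in("depth","mtx","extrinsics")}).reshape(-1,3) for n in("scene","side")]); P=P[~np.isnan(P[:,0])]
# max height map over area x 0..1.1, y -1.3..0
for y in np.arange(-1.3,0.31,.1):
    print(round(y,1),[ (lambda q: round(float(np.percentile(q[:,2],99)),2) if len(q)>5 else None)(P[(abs(P[:,1]-y)<.05)&(abs(P[:,0]-x)<.05)]) for x in np.arange(.1,1.15,.1)])
```

```text
-1.3 [None, None, -0.0, None, None, -0.0, -0.0, 0.59, None, None, None]
-1.2 [None, 0.0, 0.0, 0.0, 0.0, 0.0, 0.0, 0.6, None, None, None]
-1.1 [None, 0.0, 0.0, 0.1, 0.1, 0.01, 0.01, 0.61, None, None, None]
-1.0 [None, 0.0, 0.0, 0.02, None, 0.01, 0.01, 0.61, None, None, None]
-0.9 [None, None, 0.0, 0.01, 0.0, 0.01, 0.07, 0.61, None, None, None]
-0.8 [-0.08, -0.06, 0.0, 0.0, 0.01, 0.02, 0.07, 0.58, None, None, None]
-0.7 [-0.08, -0.12, 0.0, 0.0, 0.03, 0.02, 0.75, 0.78, None, None, None]
-0.6 [-0.08, 0.53, 0.35, 0.01, 0.02, 0.01, 0.26, 0.78, None, None, None]
-0.5 [-0.08, 0.57, 0.55, 0.01, 0.15, 0.01, 0.33, 0.77, None, None, None]
-0.4 [0.63, 0.63, 0.58, 0.02, 0.14, 0.17, 0.34, 0.77, None, None, None]
-0.3 [0.7, 0.69, 0.02, 0.01, 0.01, 0.1, 0.34, 0.76, None, None, None]
-0.2 [0.77, 0.77, 0.71, 0.01, 0.32, 0.32, 0.4, 0.76, None, None, None]
-0.1 [0.77, 0.77, 0.76, 0.01, 0.31, 0.31, 0.41, 0.75, None, None, None]
0.0 [0.62, 0.69, 0.68, 0.05, 0.03, 0.0, 0.44, 0.74, None, None, None]
0.1 [0.45, 0.53, 0.01, 0.03, 0.02, 0.0, 0.44, 0.74, None, None, None]
0.2 [0.0, 0.23, 0.01, 0.01, 0.09, 0.09, 0.33, 0.73, None, None, None]
0.3 [None, 0.0, 0.0, 0.01, 0.01, 0.02, 0.32, 0.71, None, None, None]
```

Emit:
move_arm(series=[0,0.1,-0.23,-0.25,0,0,0.2,-0.46,-0.5,0,0,0.3,-0.7,-0.75,0,0,0.4,-0.92,-1,0,0,0.4,-0.92,-1,0])

```text
t: 7.77
tcp_pos: [0.4324, -0.5816, 0.517]
orientation: [0.252, -0.172, 0.928, 0.215]
force: [-0.7, -0.5, -0.3]
finger_gap: 1.0
gripper_force: 0.0
```

Emit:
move_arm(series=[0,0.1,-0.23,-0.25,0,0,0.2,-0.46,-0.5,0,0,0.3,-0.7,-0.75,0,0,0.4,-0.92,-1,0,0,0.4,-0.92,-1,0])

```text
t: 8.18
tcp_pos: [0.4807, -0.6953, 0.3816]
orientation: [0.254, -0.171, 0.928, 0.214]
force: [2.1, -5.2, 37.9]
finger_gap: 1.0
gripper_force: 0.0
```

Emit:
move_arm(series=[0,0.1,-0.23,0,0,0,0.2,-0.46,0,0,0,0.3,-0.7,0,0,0,0.4,-0.92,0,0])

```text
t: 8.52
tcp_pos: [0.4795, -0.709, 0.3613]
orientation: [0.261, -0.168, 0.929, 0.2]
force: [-0.1, 0.4, 1.4]
finger_gap: 1.002
gripper_force: 0.0
```

```bash
python3 -c "from h import *; st()"
```

```text
t 8.52 j [-1.159  1.244  0.012  0.704  2.076 -2.795] tcp [ 0.4795 -0.709   0.3613] tilt 38.4 tilt az 47.7 y elev 16.5 y az 115.7 F [-0.1  0.4  1.4] gap 1.002 0.0 grasp [ 0.502  -0.6842  0.319 ]
```

Emit:
move_arm(series=[0,0.42,-0.92,0,0,0,0.42,-0.92,0,0,0,0.42,-0.92,0,0,0,0.42,-0.92,0,0,0,0.42,-0.92,0,0])

```text
t: 8.93
tcp_pos: [0.4806, -0.7219, 0.3305]
orientation: [0.266, -0.163, 0.931, 0.192]
force: [0.2, -0.2, 0.3]
finger_gap: 1.001
gripper_force: 0.0
```

Emit:
move_arm(series=[0,0.42,-0.92,0,0,0,0.42,-0.92,0,0,0,0.42,-0.92,0,0])

```text
t: 9.18
tcp_pos: [0.4817, -0.7316, 0.3103]
orientation: [0.272, -0.159, 0.932, 0.182]
force: [-0.2, 0.2, -1.4]
finger_gap: 1.004
gripper_force: 0.0
```

```bash
python3 -c "from h import *; st()"
```

```text
t 9.18 j [-1.17   1.3    0.012  0.687  1.993 -2.839] tcp [ 0.4817 -0.7316  0.3103] tilt 38.1 tilt az 43.5 y elev 14.6 y az 114.1 F [-0.2  0.2 -1.4] gap 1.004 0.0 grasp [ 0.5059 -0.7087  0.2678]
```

Emit:
move_arm(series=[0,0.41,-0.92,0.2,0,0,0.41,-0.92,0.2,0,0,0.41,-0.92,0.2,0])

```text
t: 9.43
tcp_pos: [0.4807, -0.7376, 0.3107]
orientation: [0.277, -0.155, 0.933, 0.171]
force: [-0.2, -0.9, 0.3]
finger_gap: 1.001
gripper_force: 0.0
```

Emit:
move_arm(series=[0,0.41,-0.92,0.2,0,0,0.41,-0.92,0.2,0,0,0.41,-0.92,0.2,0])

```text
t: 9.68
tcp_pos: [0.4802, -0.7434, 0.3102]
orientation: [0.283, -0.15, 0.934, 0.159]
force: [-0.1, -0.1, 0.3]
finger_gap: 0.999
gripper_force: 0.0
```

Emit:
move_arm(series=[0,0.41,-0.92,0.2,0,0,0.41,-0.92,0.2,0,0,0.41,-0.92,0.2,0])

```text
t: 9.93
tcp_pos: [0.4801, -0.7491, 0.3092]
orientation: [0.289, -0.146, 0.935, 0.149]
force: [-0.1, 0.4, -0.8]
finger_gap: 0.999
gripper_force: 0.0
```

Emit:
move_arm(series=[0,0.41,-0.92,0.2,0,0,0.41,-0.92,0.2,0,0,0.41,-0.92,0.2,0])

```text
t: 10.18
tcp_pos: [0.4803, -0.7546, 0.3086]
orientation: [0.294, -0.142, 0.935, 0.138]
force: [-0.1, -0.2, 0.6]
finger_gap: 0.999
gripper_force: 0.0
```

Emit:
move_arm(series=[0,0.41,-0.92,0.2,0,0,0.41,-0.92,0.2,0,0,0.41,-0.92,0.2,0])

```text
t: 10.43
tcp_pos: [0.4809, -0.76, 0.308]
orientation: [0.3, -0.137, 0.936, 0.126]
force: [-0.1, 0.3, 0.7]
finger_gap: 0.996
gripper_force: 0.0
```

```bash
python3 -c "from h import *; st()"
```

```text
t 10.43 j [-1.189  1.302  0.013  0.688  1.871 -2.855] tcp [ 0.4809 -0.76    0.308 ] tilt 37.9 tilt az 31.2 y elev 8.9 y az 109.7 F [-0.1  0.3  0.7] gap 0.996 0.0 grasp [ 0.5093 -0.7428  0.2655]
```

Emit:
move_arm(series=[0,0.35,-0.94,0.2,0,0,0.35,-0.94,0.2,0,0,0.35,-0.94,0.2,0])

```text
t: 10.68
tcp_pos: [0.4763, -0.7679, 0.3077]
orientation: [0.305, -0.133, 0.936, 0.115]
force: [-0.1, -0.7, -0.2]
finger_gap: 1.002
gripper_force: 0.0
```

Emit:
move_arm(series=[0,0.35,-0.94,0.2,0,0,0.35,-0.94,0.2,0,0,0.35,-0.94,0.2,0])

```text
t: 10.93
tcp_pos: [0.473, -0.7751, 0.3076]
orientation: [0.31, -0.128, 0.936, 0.103]
force: [-0.8, 0.3, -0.8]
finger_gap: 1.002
gripper_force: 0.0
```

Emit:
move_arm(series=[0,0.35,-0.94,0.2,0,0,0.35,-0.94,0.2,0,0,0.35,-0.94,0.2,0])

```text
t: 11.18
tcp_pos: [0.4718, -0.781, 0.3089]
orientation: [0.315, -0.122, 0.937, 0.092]
force: [0.2, -0.3, -0.1]
finger_gap: 1.002
gripper_force: 0.0
```

Emit:
move_arm(series=[0,0.35,-0.94,0.2,0,0,0.35,-0.94,0.2,0,0,0.35,-0.94,0.2,0])

```text
t: 11.43
tcp_pos: [0.4707, -0.7871, 0.3097]
orientation: [0.32, -0.116, 0.937, 0.081]
force: [0.2, 0.1, -0.5]
finger_gap: 0.999
gripper_force: 0.0
```

Emit:
move_arm(series=[0,0.35,-0.94,0.2,0,0,0.35,-0.94,0.2,0,0,0.35,-0.94,0.2,0])

```text
t: 11.68
tcp_pos: [0.4698, -0.7931, 0.3104]
orientation: [0.325, -0.11, 0.937, 0.07]
force: [0.6, 0.4, 0.1]
finger_gap: 1.004
gripper_force: 0.0
```

Emit:
move_arm(series=[0,0.35,-0.94,0.2,0,0,0.35,-0.94,0.2,0,0,0.35,-0.94,0.2,0])

```text
t: 11.93
tcp_pos: [0.4692, -0.799, 0.3109]
orientation: [0.33, -0.105, 0.936, 0.058]
force: [-0.2, -0.6, 0.1]
finger_gap: 0.997
gripper_force: 0.0
```

Emit:
move_arm(series=[0,0.35,-0.94,0.2,0,0,0.35,-0.94,0.2,0,0,0.35,-0.94,0.2,0])

```text
t: 12.18
tcp_pos: [0.4688, -0.8048, 0.3114]
orientation: [0.335, -0.099, 0.936, 0.047]
force: [0.6, -0.5, -0.2]
finger_gap: 0.999
gripper_force: 0.0
```

```bash
python3 -c "from h import *; st()"
```

```text
t 12.18 j [-1.225  1.302  0.013  0.693  1.704 -2.867] tcp [ 0.4688 -0.8048  0.3114] tilt 39.5 tilt az 13.9 y elev 1.2 y az 102.5 F [ 0.6 -0.5 -0.2] gap 0.999 0.0 grasp [ 0.5022 -0.7965  0.2698]
```

Emit:
move_arm(series=[0,0.3,-0.95,0.2,0,0,0.3,-0.95,0.2,0,0,0.3,-0.95,0.2,0])

```text
t: 12.43
tcp_pos: [0.4653, -0.8118, 0.313]
orientation: [0.339, -0.092, 0.935, 0.035]
force: [-0.7, 0.2, -1.2]
finger_gap: 1.003
gripper_force: 0.0
```

Emit:
move_arm(series=[0,0,0.2,0,0,0,-0.05,0.45,0.05,-0.03,0,-0.1,0.7,0.1,-0.06,0,-0.15,0.95,0.1,-0.065,0,-0.15,0.95,0.1,-0.065])

```text
t: 12.85
tcp_pos: [0.4731, -0.737, 0.3372]
orientation: [0.336, 0.007, 0.942, 0.006]
force: [1.6, -2.1, -0.4]
finger_gap: 1.001
gripper_force: 0.0
```

```bash
python3 -c "from h import *; st()"
```

```text
t 12.85 j [-1.183  0.904  0.744  0.662  1.274 -2.867] tcp [ 0.4731 -0.737   0.3372] tilt 39.2 tilt az 0.5 y elev 0.9 y az 89.4 F [ 1.6 -2.1 -0.4] gap 1.001 0.0 grasp [ 0.5073 -0.7367  0.2954]
```

Emit:
move_arm(series=[0,-0.05,0.25,0,0,0,-0.08,0.5,0,0,0,-0.12,0.75,0,0,0,-0.16,1,0,0,0,-0.16,1,0,0])

```text
t: 13.27
tcp_pos: [0.4727, -0.5866, 0.3585]
orientation: [0.319, 0.022, 0.947, 0.01]
force: [-0.1, 0.6, 1.0]
finger_gap: 1.004
gripper_force: 0.0
```

Emit:
move_arm(series=[0,-0.05,0.25,0,0,0,-0.08,0.5,0,0,0,-0.12,0.75,0,0,0,-0.16,1,0,0,0,-0.16,1,0,0])

```text
t: 13.68
tcp_pos: [0.4512, -0.4333, 0.36]
orientation: [0.314, 0.025, 0.949, 0.013]
force: [-0.1, 0.2, -0.0]
finger_gap: 0.997
gripper_force: 0.0
```

```bash
python3 -c "from h import *; st()"
```

```text
t 13.68 j [-0.997  0.332  1.631  0.684  0.928 -2.867] tcp [ 0.4512 -0.4333  0.36  ] tilt 36.6 tilt az 0.8 y elev 2.3 y az 87.7 F [-0.1  0.2 -0. ] gap 0.997 0.0 grasp [ 0.4834 -0.4329  0.3167]
```

```bash
cat > kin.py <<'E'
import numpy as np
from scipy.spatial.transform import Rotation as Ro
from scipy.optimize import least_squares
D=[([-1.204,.351,1.652,0,1.139,-.085],[.24,-.495,.303]),([-1.211,.528,.015,.003,2.582,-.089],[.223,-.46,.841]),([-1.075,.408,.531,.073,2.246,-2.867],[.3182,-.4671,.7397]),
([-1.142,.619,.014,.738,2.726,-2.867],[.3047,-.429,.8086]),([-1.102,.817,.015,.972,2.75,-2.867],[.3682,-.4894,.7065]),([-1.168,.351,.97,.679,2.055,-2.867],[.3559,-.4438,.6344]),
([-1.189,1.302,.013,.688,1.871,-2.855],[.4809,-.76,.308]),([-1.225,1.302,.013,.693,1.704,-2.867],[.4688,-.8048,.3114]),([-1.183,.904,.744,.662,1.274,-2.867],[.4731,-.737,.3372]),([-.997,.332,1.631,.684,.928,-2.867],[.4512,-.4333,.36])]
def fk(j,p):
    a,b,h,L,r0,d4,d5,e=p
    R1=Ro.from_euler('Z',j[0]); R2=R1*Ro.from_euler('Y',j[1]); R3=R2*Ro.from_euler('Y',j[2]); R4=R3*Ro.from_euler('Z',j[3]); R5=R4*Ro.from_euler('Y',j[4]); R6=R5*Ro.from_euler('Z',j[5]+np.pi/2)
    x=np.array([0,0,h])+R1.apply([r0,0,0])+R2.apply([0,0,a])+R3.apply([e,0,b])+R4.apply([0,d4,0])+R5.apply([d5,0,L])
    return x,R6.as_matrix()
s=least_squares(lambda p:np.concatenate([fk(j,p)[0]-x for j,x in D]),[.44,.44,.33,.25,0,0,0,0])
P=s.x
if __name__=="__main__":
    print(P.round(4),abs(s.fun).max())
    x,R=fk(D[-1][0],P); print(R.round(3), "tilt",np.degrees(np.arccos(-R[2,2])),"yaz",np.degrees(np.arctan2(R[1,1],R[0,1])),"elev",np.degrees(np.arcsin(R[2,1])))
E
python3 kin.py
```

```text
[ 0.504   0.4392  0.2496  0.1991 -0.0196  0.0458 -0.0103  0.0603] 0.018024208290081167
[[-0.801  0.039  0.597]
 [ 0.055  0.998  0.008]
 [-0.595  0.04  -0.802]] tilt 36.64170330300716 yaz 87.7623671874632 elev 2.26834338386961
```

```bash
cat >> kin.py <<'E'
lo=np.array([-2.75,-.79,.01,-1.57,.07,-2.87]); hi=np.array([2.75,2.1,2.65,4.71,3.14,2.87])
def ik(x,tilt,az,j0,flip=0):
    R=(Ro.from_euler('Z',np.radians(az))*Ro.from_euler('Y',np.pi-np.radians(tilt))*Ro.from_euler('Z',flip*np.pi)).as_matrix()
    f=lambda j:np.concatenate([fk(j,P)[0]-x,.3*(fk(j,P)[1]-R).ravel()])
    s=least_squares(f,j0); return s.x,abs(s.fun).max()
if __name__=="__main__":
    j0=np.array(D[-1][0])
    for x,t,az in [((.40,-.21,.23),38,2.3),((.46,-.21,.23),38,2.3),((.46,-.21,.23),38,-8),((.46,-.21,.25),38,2.3),((.46,-.30,.25),38,2.3),((.47,.20,.25),38,4.5)]:
        for fl,jj in ((0,j0),(1,np.array([-.6,.3,1.6,.68,.93,.3]))):
            j,e=ik(np.array(x),t,az,jj,fl); print(x,t,az,fl,j.round(2),round(e,4))
E
python3 kin.py | tail -12
```

```text
(0.4, -0.21, 0.23) 38 2.3 0 [-0.67  0.21  2.26  1.27  0.44 -3.41] 0.0
(0.4, -0.21, 0.23) 38 2.3 1 [-0.67  0.21  2.26  1.27  0.44 -0.26] 0.0
(0.46, -0.21, 0.23) 38 2.3 0 [-0.58  0.29  2.15  1.22  0.39 -3.28] 0.0
(0.46, -0.21, 0.23) 38 2.3 1 [-0.58  0.29  2.15  1.22  0.39 -0.14] 0.0
(0.46, -0.21, 0.23) 38 -8 0 [-0.53  0.27  2.17  1.29  0.24 -3.16] 0.0
(0.46, -0.21, 0.23) 38 -8 1 [-0.53  0.27  2.17  1.29  0.24 -0.02] 0.0
(0.46, -0.21, 0.25) 38 2.3 0 [-0.6   0.25  2.13  1.1   0.42 -3.16] 0.0
(0.46, -0.21, 0.25) 38 2.3 1 [-0.6   0.25  2.13  1.1   0.42 -0.02] 0.0
(0.46, -0.3, 0.25) 38 2.3 0 [-0.77  0.33  2.    1.02  0.55 -3.2 ] 0.0
(0.46, -0.3, 0.25) 38 2.3 1 [-0.77  0.33  2.    1.02  0.55 -0.06] 0.0
(0.47, 0.2, 0.25) 38 4.5 0 [ 0.58  0.26  2.11  2.07 -0.34 -3.26] 0.0
(0.47, 0.2, 0.25) 38 4.5 1 [ 0.58  0.26  2.11  2.07 -0.34 -0.12] 0.0
```

Run:
```python
from kin import *
j0=np.array([-.58,.29,2.15,1.22,.39,3.0])
for az in (-4,2.3,6,10,14,18):
  for t in (37,42):
    j,e=ik(np.array([.457,-.209,.228]),t,az,j0,0); k,e2=ik(np.array([.397,-.209,.228]),t,az,j,0); print("pick",az,t,j.round(2),round(e,4),"pre",k.round(2),round(e2,4))
print("rack"); j1=np.array([.5,.26,2.11,-1.07,.34,-.12])
for x,z in ((.46,.20),(.47,.20),(.47,.25),(.47,.32),(.5,.4)):
    j,e=ik(np.array([x,.205,z]),37,4,j1,0); print(x,z,j.round(2),round(e,4))
for y in (.2,.1,0,-.1,-.2,-.3):
    j,e=ik(np.array([.5,y,.4]),37,4,j1,0); print("mid",y,j.round(2),round(e,4)); j1=j
```

```text
pick -4 37 [-0.55  0.28  2.16  1.21  0.31  3.13] 0.0 pre [-0.64  0.2   2.28  1.29  0.34  2.97] 0.0
pick -4 42 [-0.52  0.28  2.2   1.63  0.3   2.74] 0.0 pre [-0.61  0.2   2.31  1.65  0.35  2.64] 0.0
pick 2.3 37 [-0.59  0.29  2.15  1.17  0.39  3.04] 0.0 pre [-0.68  0.21  2.26  1.22  0.43  2.91] 0.0
pick 2.3 42 [-0.57  0.29  2.18  1.49  0.39  2.75] 0.0 pre [-0.66  0.22  2.29  1.5   0.45  2.65] 0.0
pick 6 37 [-0.61  0.29  2.14  1.15  0.45  3.  ] 0.0 pre [-0.7   0.22  2.25  1.19  0.49  2.88] 0.0
pick 6 42 [-0.6   0.3   2.17  1.43  0.45  2.74] 0.0 pre [-0.69  0.22  2.28  1.43  0.5   2.65] 0.0
pick 10 37 [-0.62  0.3   2.12  1.12  0.5   2.96] 0.0 pre [-0.72  0.22  2.23  1.15  0.54  2.85] 0.0
pick 10 42 [-0.62  0.31  2.16  1.36  0.51  2.73] 0.0 pre [-0.72  0.23  2.26  1.36  0.56  2.64] 0.0
pick 14 37 [-0.64  0.31  2.11  1.09  0.55  2.92] 0.0 pre [-0.74  0.23  2.22  1.11  0.59  2.81] 0.0
pick 14 42 [-0.64  0.31  2.14  1.3   0.57  2.72] 0.0 pre [-0.75  0.24  2.25  1.3   0.62  2.63] 0.0
pick 18 37 [-0.66  0.31  2.09  1.05  0.61  2.88] 0.0 pre [-0.76  0.24  2.2   1.07  0.65  2.78] 0.0
pick 18 42 [-0.66  0.32  2.12  1.24  0.63  2.7 ] 0.0 pre [-0.77  0.25  2.23  1.24  0.68  2.61] 0.0
rack
0.46 0.2 [ 0.43  0.31  2.03 -0.85  0.28 -0.45] 0.0
0.47 0.2 [ 0.42  0.32  2.01 -0.83  0.28 -0.48] 0.0
0.47 0.25 [ 0.4   0.23  1.99 -0.6   0.36 -0.73] 0.0
0.47 0.32 [ 0.4   0.12  1.94 -0.42  0.5  -0.93] 0.0
0.5 0.4 [ 0.37  0.08  1.79 -0.29  0.67 -1.1 ] 0.0
mid 0.2 [ 0.36  0.07  1.8  -0.28  0.67 -1.12] 0.0
mid 0.1 [ 0.12  0.01  1.89 -0.05  0.6  -1.49] 0.0
mid 0 [-0.13 -0.01  1.94  0.22  0.59 -1.92] 0.0
mid -0.1 [-0.37  0.02  1.92  0.44  0.65 -2.3 ] 0.0
mid -0.2 [-0.58  0.1   1.85  0.57  0.74 -2.56] 0.0
mid -0.3 [-0.75  0.2   1.73  0.63  0.84 -2.73] 0.0
```

Emit:
move_arm(series=[0,0,0,0,-0.04,0,0,0,0,-0.08,0,0,0,0,-0.12,0,0,0,0,-0.16,0,0,0,0,-0.2,0,0,0,0,-0.24,0,0,0,0,-0.28,0,0,0,0,-0.32,0,0,0,0,-0.36,0,0,0,0,-0.4])

```text
t: 14.52
tcp_pos: [0.452, -0.4391, 0.3604]
orientation: [0.277, 0.487, 0.816, -0.143]
force: [-0.9, -0.1, -0.1]
finger_gap: 1.0
gripper_force: 0.0
```

```bash
python3 -c "from h import *; st()"
```

```text
t 14.52 j [-0.808  0.277  1.705 -0.236  0.548 -1.139] tcp [ 0.452  -0.4391  0.3604] tilt 36.3 tilt az -58.1 y elev 2.1 y az 29.0 F [-0.9 -0.1 -0.1] gap 1.0 0.0 grasp [ 0.4689 -0.4663  0.3169]
```

Emit:
move_arm(series=[0,0,0,0,-0.04,0,0,0,0,-0.08,0,0,0,0,-0.12,0,0,0,0,-0.16,0,0,0,0,-0.2,0,0,0,0,-0.24,0,0,0,0,-0.28,0,0,0,0,-0.32,0,0,0,0,-0.36,0,0,0,0,-0.4])

```text
t: 15.35
tcp_pos: [0.4523, -0.4388, 0.3602]
orientation: [0.149, 0.861, 0.402, -0.274]
force: [0.1, 0.4, -0.2]
finger_gap: 0.999
gripper_force: 0.0
```

Emit:
move_arm(series=[0,0,0,0,-0.04,0,0,0,0,-0.08,0,0,0,0,-0.12,0,0,0,0,-0.16,0,0,0,0,-0.2,0,0,0,0,-0.24,0,0,0,0,-0.28,0,0,0,0,-0.32,0,0,0,0,-0.36,0,0,0,0,-0.4])

```text
t: 16.18
tcp_pos: [0.4523, -0.4391, 0.3599]
orientation: [-0.04, 0.934, -0.178, -0.309]
force: [0.6, -0.1, -0.5]
finger_gap: 1.0
gripper_force: 0.0
```

Emit:
move_arm(series=[0,0,0,0,-0.04,0,0,0,0,-0.08,0,0,0,0,-0.12,0,0,0,0,-0.16,0,0,0,0,-0.2,0,0,0,0,-0.24,0,0,0,0,-0.28,0,0,0,0,-0.32,0,0,0,0,-0.36,0,0,0,0,-0.4])

```text
t: 17.02
tcp_pos: [0.452, -0.4394, 0.3599]
orientation: [0.213, -0.653, 0.69, 0.227]
force: [-0.3, 0.5, -0.3]
finger_gap: 1.001
gripper_force: 0.0
```

```bash
python3 -c "from h import *; st()"
```

```text
t 17.02 j [-0.95   0.647  1.137  0.367  1.877  2.265] tcp [ 0.452  -0.4394  0.3599] tilt 36.3 tilt az 90.2 y elev 2.0 y az 177.5 F [-0.3  0.5 -0.3] gap 1.001 0.0 grasp [ 0.4519 -0.4074  0.3164]
```

Emit:
move_arm(series=[0,-0.06,0.1,-0.05,-0.04,0,-0.12,0.2,-0.1,-0.08,0,-0.18,0.3,-0.15,-0.12,0,-0.24,0.4,-0.2,-0.16,0,-0.3,0.5,-0.25,-0.2,0,-0.37,0.6,-0.3,-0.24,0,-0.37,0.7,-0.35,-0.28,0,-0.37,0.8,-0.4,-0.3])

```text
t: 17.68
tcp_pos: [0.3958, -0.3185, 0.2999]
orientation: [0.293, -0.268, 0.912, 0.105]
force: [0.6, 0.5, -0.5]
finger_gap: 1.003
gripper_force: 0.0
```

```bash
python3 -c "from h import *; st()"
```

```text
t 17.68 j [-0.998  0.295  1.844  0.702  1.154  2.799] tcp [ 0.3958 -0.3185  0.2999] tilt 36.3 tilt az 36.1 y elev 2.0 y az 123.4 F [ 0.6  0.5 -0.5] gap 1.003 0.0 grasp [ 0.4216 -0.2996  0.2564]
```

Emit:
move_arm(series=[0,0,0.18,-0.12,-0.03,0,0,0.36,-0.24,-0.06,0,0,0.54,-0.36,-0.1,0,0,0.73,-0.48,-0.13,0,0,0.73,-0.48,-0.17,0,0,0.73,-0.48,-0.19,0,0,0.73,-0.48,-0.19])

```text
t: 18.27
tcp_pos: [0.3901, -0.2084, 0.211]
orientation: [0.321, 0.007, 0.947, 0.013]
force: [-0.2, -0.4, 0.7]
finger_gap: 0.999
gripper_force: 0.0
```

```bash
python3 -c "from h import *; st()"
```

```text
t 18.27 j [-0.796  0.22   2.261  1.223  0.498  2.867] tcp [ 0.3901 -0.2084  0.211 ] tilt 37.5 tilt az 2.0 y elev 1.7 y az 89.8 F [-0.2 -0.4  0.7] gap 0.999 0.0 grasp [ 0.423  -0.2072  0.1682]
```

Emit:
move_arm(series=[0,0,0,0.06,0,0,0,0,0.12,0,0,0.1,0,0.12,0,0,0.2,0,0.12,0,0,0.2,0,0.12,0])

```text
t: 18.68
tcp_pos: [0.4163, -0.21, 0.2152]
orientation: [0.332, 0.002, 0.943, 0.01]
force: [-0.0, 0.4, 0.2]
finger_gap: 0.997
gripper_force: 0.0
```

Run:
```python
from h import *
st()
a=cam("side"); b=cam("wrist")
A=cv2.resize(a["color"][110:270,230:390],(560,560)); 
o=np.zeros((560,800,3),np.uint8); o[:420,:560]=0
o[:400,:400]=cv2.resize(a["color"][120:280,235:395],(400,400),interpolation=cv2.INTER_CUBIC); o[:300,400:]=cv2.resize(b["color"],(400,300))
cv2.imwrite("pics/pre.png",o)
```

```text
t 18.68 j [-0.753  0.246  2.217  1.258  0.482  2.867] tcp [ 0.4163 -0.21    0.2152] tilt 38.8 tilt az 1.6 y elev 1.2 y az 90.1 F [-0.   0.4  0.2] gap 0.997 0.0 grasp [ 0.4502 -0.209   0.1732]
```

View pics/pre.png

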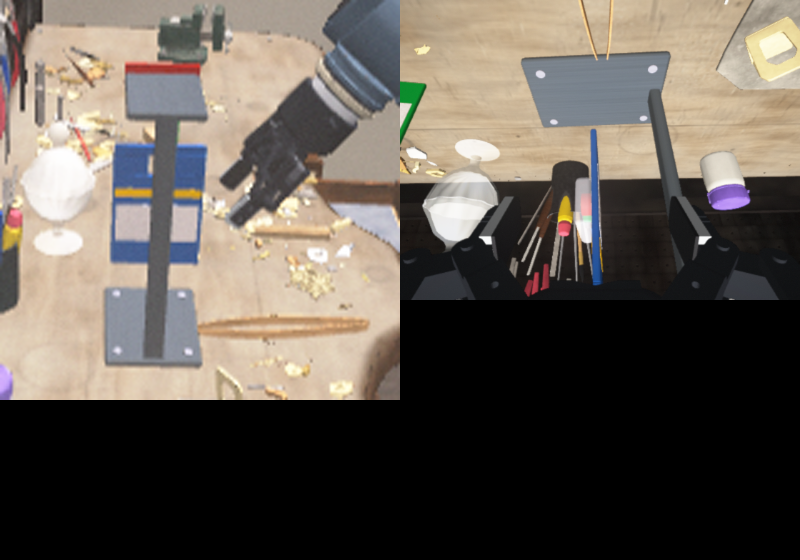

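The side crop shows the tilted gripper to the right of the pack at about (255,185), level with its upper half. In the wrist view the card's edge (596,200) is centred between the fingers (497 and 690). Next I go forward and grip.

Emit:
move_arm(series=[0,0.08,0,0.05,0,0,0.16,0,0.1,0,0,0.24,0,0.15,0,0,0.26,0,0.15,0,0,0.26,0,0.15,0])

```text
t: 19.2
tcp_pos: [0.4473, -0.2079, 0.2181]
orientation: [0.344, -0.0, 0.939, 0.007]
force: [-0.2, -0.3, -0.4]
finger_gap: 0.999
gripper_force: 0.0
```

```bash
python3 -c "from h import *; st()"
```

```text
t 19.2 j [-0.698  0.278  2.169  1.305  0.457  2.867] tcp [ 0.4473 -0.2079  0.2181] tilt 40.2 tilt az 1.2 y elev 0.8 y az 90.3 F [-0.2 -0.3 -0.4] gap 0.999 0.0 grasp [ 0.4821 -0.2072  0.1769]
```

Emit:
move_arm(series=[0,0.04,0,0.15,0,0,0.06,0,0.3,0,0,0.06,0,0.3,0,0,0.06,0,0.3,0])

```text
t: 19.53
tcp_pos: [0.4464, -0.2078, 0.2386]
orientation: [0.361, -0.004, 0.933, 0.002]
force: [-0.3, -0.5, 0.6]
finger_gap: 0.997
gripper_force: 0.0
```

```bash
python3 -c "from h import *; st()"
```

```text
t 19.53 j [-0.706  0.234  2.172  1.307  0.475  2.867] tcp [ 0.4464 -0.2078  0.2386] tilt 42.3 tilt az 0.5 y elev 0.0 y az 90.5 F [-0.3 -0.5  0.6] gap 0.997 0.0 grasp [ 0.4828 -0.2074  0.1986]
```

Emit:
move_arm(series=[0,0.04,0,-0.04,0.005,0,0.06,0,-0.07,0.01,0,0.06,0,-0.07,0.01])

```text
t: 19.78
tcp_pos: [0.4556, -0.2076, 0.2266]
orientation: [0.36, -0.018, 0.933, 0.008]
force: [-0.1, -0.0, 0.5]
finger_gap: 0.997
gripper_force: 0.0
```

```bash
python3 -c "from h import *; st()"
```

```text
t 19.78 j [-0.698  0.276  2.156  1.339  0.485  2.81 ] tcp [ 0.4556 -0.2076  0.2266] tilt 42.2 tilt az 2.5 y elev 0.1 y az 92.3 F [-0.1 -0.   0.5] gap 0.997 0.0 grasp [ 0.4918 -0.2061  0.1866]
```

Emit:
move_arm(series=[0.3,0,-0.013,0,0,0.6,0,-0.013,0,0,0.85,0,-0.013,0,0,1,0,-0.013,0,0,1,0,-0.013,0,0,1,0,-0.013,0,0,1,0,-0.013,0,0,1,0,-0.013,0,0], grip_force=40)

```text
t: 20.45
tcp_pos: [0.4556, -0.2096, 0.2273]
orientation: [0.36, -0.018, 0.933, 0.008]
force: [-0.7, 0.1, 0.8]
finger_gap: 0.051
gripper_force: 44.3
```

```bash
python3 -c "from h import *; st()"
```

```text
t 20.45 j [-0.702  0.276  2.153  1.335  0.487  2.812] tcp [ 0.4556 -0.2096  0.2273] tilt 42.2 tilt az 2.4 y elev 0.1 y az 92.3 F [-0.7  0.1  0.8] gap 0.051 44.3 grasp [ 0.4919 -0.208   0.1873]
```

Emit:
move_arm(series=[1,0,0,0.03,0.002,1,0,0,0.06,0.005,1,0,0,0.087,0.005,1,0,0,0.087,0.005])

```text
t: 20.78
tcp_pos: [0.4551, -0.2096, 0.2394]
orientation: [0.361, -0.026, 0.932, 0.01]
force: [-0.3, 0.8, -1.0]
finger_gap: 0.052
gripper_force: 44.1
```

Run:
```python
from h import *
st()
c=cam("side"); W=pts(c); col=c["color"].astype(int)
X,Y,Z=W[...,0],W[...,1],W[...,2]
m=(abs(X-.53)<.07)&(abs(Y+.2)<.03)&(Z>.08)&(Z<.27)&(abs(col[...,0]-col[...,2])>60)
P=W[m]; k=np.polyfit(P[:,0],P[:,1],1); print(len(P),k.round(3),np.percentile(P,[1,99],axis=0).round(3))
for lo,hi in((.49,.51),(.545,.57)):
    q=P[(P[:,0]>lo)&(P[:,0]<hi)]; print(lo,q[:,2].min().round(4),q[:,2].max().round(4))
cv2.imwrite("pics/lift.png",cv2.resize(c["color"][120:280,235:395],(560,560),interpolation=cv2.INTER_CUBIC))
```

```text
t 20.78 j [-0.707  0.252  2.144  1.272  0.509  2.866] tcp [ 0.4551 -0.2096  0.2394] tilt 42.4 tilt az 3.2 y elev 0.0 y az 93.2 F [-0.3  0.8 -1. ] gap 0.052 44.1 grasp [ 0.4915 -0.2076  0.1995]
673 [ 0.06  -0.234] [[ 0.483 -0.209  0.108]
 [ 0.579 -0.196  0.253]]
0.49 0.1086 0.2534
0.545 0.1074 0.2539
```

View pics/lift.png

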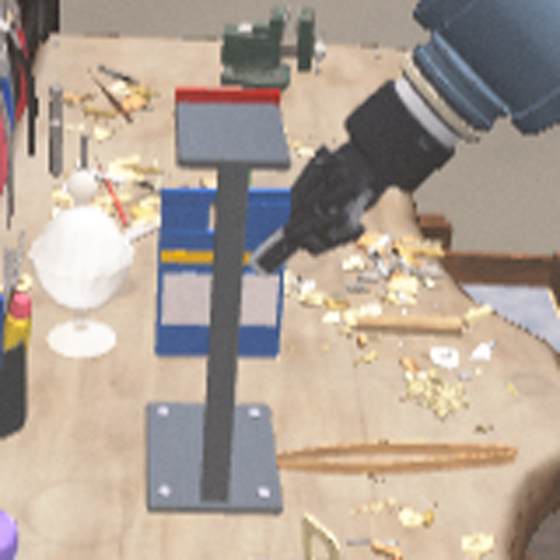

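The pack is up about 12 mm and level, held at its near edge (265,265), and the hole (212,215) still surrounds the peg. Sliding it off.

Emit:
move_arm(series=[1,0,-0.08,0,0,1,0.01,-0.16,0,0,1,0.01,-0.24,0,0,1,0.01,-0.32,0,0,1,0.01,-0.32,0,0])

```text
t: 21.25
tcp_pos: [0.4565, -0.2602, 0.2384]
orientation: [0.362, -0.025, 0.932, 0.01]
force: [-0.2, -0.6, -0.6]
finger_gap: 0.054
gripper_force: 44.1
```

```bash
python3 -c "from h import *; st()"
```

```text
t 21.25 j [-0.796  0.303  2.072  1.209  0.572  2.867] tcp [ 0.4565 -0.2602  0.2384] tilt 42.4 tilt az 3.1 y elev 0.0 y az 93.1 F [-0.2 -0.6 -0.6] gap 0.054 44.1 grasp [ 0.4928 -0.2583  0.1985]
```

Emit:
move_arm(series=[1,0,-0.15,0,0,1,0,-0.3,0,0,1,0,-0.45,0.1,0.01,1,0,-0.5,0.3,0.03,1,0,-0.55,0.5,0.05,1,0,-0.55,0.75,0.08,1,0,-0.55,1,0.11])

```text
t: 21.83
tcp_pos: [0.4361, -0.3428, 0.3379]
orientation: [0.365, -0.195, 0.908, 0.07]
force: [0.5, -0.1, -1.3]
finger_gap: 0.05
gripper_force: 44.1
```

Emit:
move_arm(series=[1,-0.05,0,0.25,0.03,1,-0.1,0,0.5,0.07,1,-0.1,0,0.75,0.11,1,-0.1,0,0.9,0.15,1,-0.1,0,0.9,0.18])

```text
t: 22.25
tcp_pos: [0.422, -0.3431, 0.4777]
orientation: [0.332, -0.443, 0.816, 0.166]
force: [0.4, -0.2, -0.7]
finger_gap: 0.051
gripper_force: 44.1
```

```bash
python3 -c "from h import *; st()"
```

```text
t 22.25 j [-0.999  0.293  1.434  0.701  1.716  2.716] tcp [ 0.422  -0.3431  0.4777] tilt 43.5 tilt az 55.0 y elev -1.4 y az 146.4 F [ 0.4 -0.2 -0.7] gap 0.051 44.1 grasp [ 0.4434 -0.3126  0.4385]
```

Emit:
move_arm(series=[1,0,0,0.1,0.04,1,0,0.1,0.15,0.08,1,0,0.2,0.15,0.12,1,0,0.3,0.15,0.16,1,0,0.4,0.15,0.2,1,0,0.5,0.15,0.24,1,0,0.6,0.15,0.28,1,0,0.7,0.15,0.32,1,0,0.8,0.15,0.36,1,0,0.8,0.15,0.4])

```text
t: 23.08
tcp_pos: [0.4222, -0.2209, 0.4953]
orientation: [-0.17, 0.836, -0.403, -0.331]
force: [-0.5, -0.3, -1.6]
finger_gap: 0.052
gripper_force: 44.0
```

Emit:
move_arm(series=[1,0,0.1,0,0.04,1,0,0.2,0,0.08,1,0,0.3,0,0.12,1,0,0.4,0,0.16,1,0,0.5,0,0.2,1,0,0.6,0,0.24,1,0,0.7,0,0.28,1,0,0.8,0,0.32,1,0,0.8,0,0.36,1,0,0.8,0,0.4])

```text
t: 23.92
tcp_pos: [0.4225, -0.1018, 0.495]
orientation: [0.056, 0.914, 0.162, -0.368]
force: [-0.5, -0.0, -0.1]
finger_gap: 0.05
gripper_force: 44.1
```

```bash
python3 -c "from h import *; st()"
```

```text
t 23.92 j [-0.192  0.25   1.45  -0.407  2.097  0.942] tcp [ 0.4225 -0.1018  0.495 ] tilt 43.7 tilt az -161.3 y elev -1.0 y az -70.3 F [-0.5 -0.  -0.1] gap 0.05 44.1 grasp [ 0.3871 -0.1138  0.456 ]
```

Emit:
move_arm(series=[1,0,0.1,0,0.04,1,0,0.2,0,0.08,1,0,0.3,0,0.12,1,0,0.4,0,0.16,1,0,0.5,0,0.2,1,0,0.6,0,0.24,1,0,0.7,0,0.28,1,0,0.8,0,0.32,1,0,0.8,0,0.36,1,0,0.8,0,0.4])

```text
t: 24.75
tcp_pos: [0.4224, 0.0185, 0.4948]
orientation: [0.26, 0.646, 0.666, -0.266]
force: [-0.2, -0.8, -0.5]
finger_gap: 0.049
gripper_force: 44.1
```

Emit:
move_arm(series=[1,0,0.1,0,0.04,1,0,0.2,0,0.08,1,0,0.3,0,0.12,1,0,0.4,0,0.16,1,0,0.5,0,0.2,1,0,0.6,0,0.24,1,0,0.7,0,0.28,1,0,0.8,0,0.32,1,0,0.8,0,0.36,1,0,0.8,0,0.4])

```text
t: 25.58
tcp_pos: [0.422, 0.1384, 0.4949]
orientation: [0.367, 0.134, 0.918, -0.063]
force: [-0.0, 0.1, -1.8]
finger_gap: 0.051
gripper_force: 44.1
```

```bash
python3 -c "from h import *; st()"
```

```text
t 25.58 j [ 0.411 -0.173  1.892 -0.623  0.906 -0.607] tcp [0.422  0.1384 0.4949] tilt 43.7 tilt az -18.1 y elev -1.0 y az 73.0 F [-0.   0.1 -1.8] gap 0.051 44.1 grasp [0.4575 0.1268 0.4559]
```

Emit:
move_arm(series=[1,0.1,0.1,-0.15,0.04,1,0.2,0.2,-0.3,0.08,1,0.3,0.35,-0.5,0.12,1,0.42,0.45,-0.7,0.12,1,0.42,0.45,-0.87,0.12,1,0.42,0.45,-0.87,0.12])

```text
t: 26.08
tcp_pos: [0.4843, 0.2046, 0.3589]
orientation: [0.368, -0.037, 0.929, 0.004]
force: [-0.4, -0.1, -2.1]
finger_gap: 0.057
gripper_force: 44.0
```

Run:
```python
from h import *
st()
for n in("side","scene"):
    c=cam(n); W=pts(c); col=c["color"].astype(int); X,Y,Z=W[...,0],W[...,1],W[...,2]
    np.savez("r_%s.npz"%n,**c)
    m=(X>.46)&(X<.66)&(abs(Y-.2)<.05)&(Z>.15)&(Z<.45)&(col[...,0]-col[...,2]>60)&(col[...,0]>90)
    P=W[m]
    if len(P)>20:
        for _ in range(3):
            A=np.c_[P[:,0]-.56,P[:,2]-.28,np.ones(len(P))]; k=np.linalg.lstsq(A,P[:,1],rcond=None)[0]; r=P[:,1]-A@k; P=P[abs(r)<.006]
        print(n,len(P),"dy/dx,dy/dz,y0",k.round(4),np.percentile(P,[1,99],axis=0).round(4))
    cv2.imwrite("pics/r_%s.png"%n,c["color"])
a=cv2.imread("pics/r_side.png")[150:420,180:400]; b=cv2.imread("pics/r_scene.png")[100:300,120:330]
o=np.zeros((540,800,3),np.uint8); o[:540,:440]=cv2.resize(a,(440,540)); o[:343,440:]=cv2.resize(b,(360,343)); cv2.imwrite("pics/over.png",o)
```

```text
t 26.08 j [ 0.396  0.076  1.994 -0.608  0.417 -0.776] tcp [0.4843 0.2046 0.3589] tilt 43.2 tilt az 2.9 y elev -1.1 y az 94.1 F [-0.4 -0.1 -2.1] gap 0.057 44.0 grasp [0.5211 0.2065 0.3195]
side 2027 dy/dx,dy/dz,y0 [0.0741 0.0179 0.2108] [[0.512  0.2062 0.228 ]
 [0.6088 0.2167 0.3736]]
scene 447 dy/dx,dy/dz,y0 [0.0727 0.0206 0.2047] [[0.511  0.1973 0.2282]
 [0.6109 0.2126 0.3754]]
```

View pics/over.png

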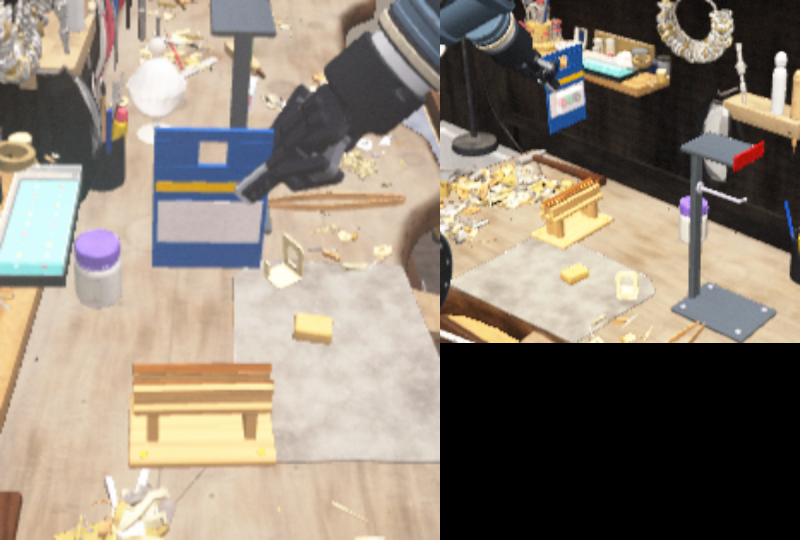

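Side crop: the pack hangs upright in the gripper over the rack (centre about (212,197)), and the empty slot lies between the rails at (203,388). Scene crop: the peg is bare, and the jar, frame and wax are in place. One finer measurement of the slot follows.

Run:
```python
from h import *
for n in("side","scene"):
    c=dict(np.load("r_%s.npz"%n)); W=pts(c).reshape(-1,3); W=W[~np.isnan(W[:,0])]
    B=W[(abs(W[:,0]-.56)<.1)&(abs(W[:,1]-.21)<.05)]
    # yaw: sharpest histogram of z>.08 pts
    P=B[(B[:,2]>.06)]
    best=max(np.arange(0,.14,.005),key=lambda s:np.square(np.histogram(P[:,1]-s*(P[:,0]-.56),np.arange(.15,.27,.002))[0]).sum())
    print(n,"yaw slope",best,"x range top",np.percentile(B[B[:,2]>.083][:,0],[1,99]).round(4))
    s=B[:,1]-best*(B[:,0]-.56)
    for y in np.arange(.178,.24,.003):
        q=B[(s>=y)&(s<y+.003)&(B[:,2]>.03)][:,2]
        if len(q)>4: print(f"{y:.3f} n{len(q)} z50 {np.median(q):.3f} z95 {np.percentile(q,95):.3f} z5 {np.percentile(q,5):.3f}")
```

```text
side yaw slope 0.07 x range top [0.4614 0.6118]
0.178 n14 z50 0.376 z95 0.398 z5 0.357
0.181 n8 z50 0.396 z95 0.400 z5 0.357
0.184 n16 z50 0.374 z95 0.399 z5 0.354
0.187 n7 z50 0.393 z95 0.399 z5 0.358
0.190 n14 z50 0.390 z95 0.399 z5 0.353
0.193 n35 z50 0.379 z95 0.399 z5 0.086
0.196 n126 z50 0.088 z95 0.396 z5 0.084
0.199 n253 z50 0.086 z95 0.396 z5 0.072
0.202 n385 z50 0.082 z95 0.392 z5 0.072
0.205 n89 z50 0.336 z95 0.429 z5 0.075
0.208 n1436 z50 0.265 z95 0.367 z5 0.228
0.211 n2098 z50 0.323 z95 0.371 z5 0.252
0.214 n155 z50 0.349 z95 0.430 z5 0.079
0.217 n247 z50 0.089 z95 0.429 z5 0.079
0.220 n354 z50 0.083 z95 0.397 z5 0.063
0.223 n667 z50 0.075 z95 0.390 z5 0.060
0.226 n331 z50 0.078 z95 0.400 z5 0.038
0.229 n320 z50 0.058 z95 0.398 z5 0.040
0.232 n63 z50 0.378 z95 0.426 z5 0.056
0.235 n54 z50 0.381 z95 0.421 z5 0.350
0.238 n58 z50 0.373 z95 0.417 z5 0.341
scene yaw slope 0.08 x range top [0.4614 0.6155]
0.178 n12 z50 0.347 z95 0.420 z5 0.059
0.181 n27 z50 0.059 z95 0.409 z5 0.054
0.184 n74 z50 0.057 z95 0.286 z5 0.034
0.187 n142 z50 0.266 z95 0.366 z5 0.040
0.190 n219 z50 0.091 z95 0.352 z5 0.059
0.193 n147 z50 0.087 z95 0.350 z5 0.060
0.196 n79 z50 0.247 z95 0.335 z5 0.041
0.199 n106 z50 0.266 z95 0.338 z5 0.066
0.202 n248 z50 0.292 z95 0.373 z5 0.229
0.205 n262 z50 0.319 z95 0.374 z5 0.232
0.208 n100 z50 0.320 z95 0.374 z5 0.071
0.211 n60 z50 0.083 z95 0.366 z5 0.060
0.214 n76 z50 0.085 z95 0.358 z5 0.065
0.217 n29 z50 0.084 z95 0.330 z5 0.063
0.220 n11 z50 0.084 z95 0.353 z5 0.047
0.223 n7 z50 0.062 z95 0.355 z5 0.032
```

Emit:
move_arm(series=[1,0,0.005,-0.2,0,1,0,0.005,-0.4,0,1,0,0.005,-0.6,0,1,0,0.005,-0.75,0,1,0,0.005,-0.85,0,1,0,0.005,-0.85,0])

```text
t: 26.68
tcp_pos: [0.486, 0.2059, 0.2381]
orientation: [0.374, -0.036, 0.927, 0.006]
force: [0.4, -0.1, -0.8]
finger_gap: 0.054
gripper_force: 44.0
```

Run:
```python
from h import *
st()
for n in("side","scene"):
    c=cam(n); W=pts(c); col=c["color"].astype(int); X,Y,Z=W[...,0],W[...,1],W[...,2]
    m=(X>.46)&(X<.66)&(abs(Y-.2)<.05)&(Z>.09)&(Z<.3)&(col[...,0]-col[...,2]>60)&(col[...,0]>90)
    P=W[m]
    for _ in range(3):
            A=np.c_[P[:,0]-.56,P[:,2]-.1,np.ones(len(P))]; k=np.linalg.lstsq(A,P[:,1],rcond=None)[0]; r=P[:,1]-A@k; P=P[abs(r)<.006]
    print(n,len(P),"dy/dx,dy/dz,y0",k.round(4),np.percentile(P,[1,99],axis=0).round(4))
```

```text
t 26.68 j [ 0.398  0.283  2.115 -1.54   0.236  0.196] tcp [0.486  0.2059 0.2381] tilt 43.9 tilt az 3.1 y elev -1.0 y az 94.1 F [ 0.4 -0.1 -0.8] gap 0.054 44.0 grasp [0.5234 0.2079 0.1992]
side 1297 dy/dx,dy/dz,y0 [0.0732 0.0123 0.2115] [[0.5143 0.2082 0.1133]
 [0.6107 0.2182 0.2546]]
scene 429 dy/dx,dy/dz,y0 [0.079  0.0171 0.205 ] [[0.5116 0.1993 0.1038]
 [0.6137 0.2142 0.2536]]
```

Run:
```python
from kin import *
j=np.array([.398,.283,2.115,-1.54,.236,.196])
for x,z,t in ((.486,.238,43.9),(.486,.225,43.9),(.486,.21,43.9),(.486,.193,43.9),(.496,.193,43.9),(.496,.193,42),(.496,.193,40),(.486,.193,40)):
    k,e=ik(np.array([x,.206,z]),t,3.6,j,0); print(x,z,t,k.round(2),round(e,4))
```

```text
0.486 0.238 43.9 [ 0.44  0.27  1.98 -1.04  0.3  -0.28] 0.0
0.486 0.225 43.9 [ 0.44  0.3   1.99 -1.12  0.29 -0.18] 0.0
0.486 0.21 43.9 [ 0.45  0.33  1.99 -1.23  0.28 -0.07] 0.0
0.486 0.193 43.9 [ 0.47  0.36  1.99 -1.35  0.28  0.07] 0.0
0.496 0.193 43.9 [ 0.45  0.37  1.97 -1.33  0.28  0.03] 0.0
0.496 0.193 42 [ 0.43  0.37  1.97 -1.18  0.27 -0.13] 0.0
0.496 0.193 40 [ 0.42  0.37  1.96 -1.02  0.26 -0.29] 0.0
0.486 0.193 40 [ 0.43  0.36  1.98 -1.05  0.27 -0.25] 0.0
```

Emit:
move_arm(series=[1,0,0,-0.05,0,1,0,0,-0.1,0,1,0,0,-0.15,0,1,0,0,-0.15,0])

```text
t: 27.12
tcp_pos: [0.4883, 0.2093, 0.2249]
orientation: [0.366, -0.036, 0.93, 0.004]
force: [0.3, -1.0, -1.0]
finger_gap: 0.051
gripper_force: 44.1
```

```bash
python3 -c "from h import *; st()"
```

```text
t 27.12 j [ 0.403  0.315  2.108 -1.566  0.239  0.231] tcp [0.4883 0.2093 0.2249] tilt 42.9 tilt az 2.8 y elev -1.1 y az 94.0 F [ 0.3 -1.  -1. ] gap 0.051 44.1 grasp [0.5251 0.211  0.1853]
```

Emit:
move_arm(series=[1,0,-0.03,0,0,1,0,-0.05,0,0,1,0,-0.05,0,0])

```text
t: 27.37
tcp_pos: [0.4881, 0.2013, 0.2257]
orientation: [0.365, -0.036, 0.93, 0.003]
force: [0.6, -0.3, -0.8]
finger_gap: 0.052
gripper_force: 44.1
```

```bash
python3 -c "from h import *; st()"
```

```text
t 27.37 j [ 0.385  0.307  2.116 -1.569  0.227  0.221] tcp [0.4881 0.2013 0.2257] tilt 42.8 tilt az 2.7 y elev -1.1 y az 94.0 F [ 0.6 -0.3 -0.8] gap 0.052 44.1 grasp [0.5248 0.2031 0.1861]
```

Emit:
move_arm(series=[1,0,0.03,0,0,1,0,0.02,-0.07,0,1,0,0.01,-0.14,0,1,0,0.01,-0.18,0,1,0,0.01,-0.18,0])

```text
t: 27.78
tcp_pos: [0.4919, 0.2079, 0.21]
orientation: [0.355, -0.035, 0.934, 0.0]
force: [0.2, -0.2, -1.9]
finger_gap: 0.051
gripper_force: 44.1
```

```bash
python3 -c "from h import *; st()"
```

```text
t 27.78 j [ 0.396  0.348  2.101 -1.57   0.234  0.235] tcp [0.4919 0.2079 0.21  ] tilt 41.5 tilt az 2.2 y elev -1.4 y az 93.8 F [ 0.2 -0.2 -1.9] gap 0.051 44.1 grasp [0.5277 0.2092 0.1696]
```

Emit:
move_arm(series=[1,0,-0.015,-0.02,0,1,-0.01,-0.025,-0.07,0,1,-0.02,-0.035,-0.12,0,1,-0.02,-0.035,-0.16,0,1,-0.02,-0.035,-0.16,0])

```text
t: 28.2
tcp_pos: [0.4933, 0.207, 0.1999]
orientation: [0.347, -0.034, 0.937, -0.003]
force: [-2.5, -1.7, 4.8]
finger_gap: 0.052
gripper_force: 45.2
```

Run:
```python
from h import *
st()
for n in("side","scene"):
    c=cam(n); W=pts(c); col=c["color"].astype(int); X,Y,Z=W[...,0],W[...,1],W[...,2]
    m=(X>.46)&(X<.66)&(abs(Y-.2)<.05)&(Z>.09)&(Z<.3)&(col[...,0]-col[...,2]>60)&(col[...,0]>90)
    P=W[m]
    for _ in range(3):
            A=np.c_[P[:,0]-.56,P[:,2]-.1,np.ones(len(P))]; k=np.linalg.lstsq(A,P[:,1],rcond=None)[0]; r=P[:,1]-A@k; P=P[abs(r)<.006]
    print(n,len(P),k.round(4),np.percentile(P,[1,99],axis=0).round(4),[ (round(a,2),P[abs(P[:,0]-a)<.008][:,2].max().round(4)) for a in(.54,.57,.6)])
    cv2.imwrite("pics/in_%s.png"%n,c["color"])
a=cv2.imread("pics/in_side.png")[220:410,200:380]; b=cv2.imread("pics/in_scene.png")[130:260,130:280]
cv2.imwrite("pics/ins.png",np.hstack([cv2.resize(a,(400,422)),cv2.resize(b,(400,422))]))
```

```text
t 28.2 j [ 0.394  0.37   2.096 -1.57   0.235  0.238] tcp [0.4933 0.207  0.1999] tilt 40.6 tilt az 1.6 y elev -1.6 y az 93.6 F [-2.5 -1.7  4.8] gap 0.052 45.2 grasp [0.5284 0.208  0.1589]
side 919 [0.0626 0.0196 0.2111] [[0.5208 0.2085 0.1424]
 [0.6161 0.2179 0.2128]] [(0.54, np.float64(0.2139)), (0.57, np.float64(0.2116)), (0.6, np.float64(0.2115))]
scene 275 [0.0755 0.0188 0.2048] [[0.5162 0.1984 0.0928]
 [0.6174 0.2144 0.2131]] [(0.54, np.float64(0.214)), (0.57, np.float64(0.2141)), (0.6, np.float64(0.2114))]
```

View pics/ins.png

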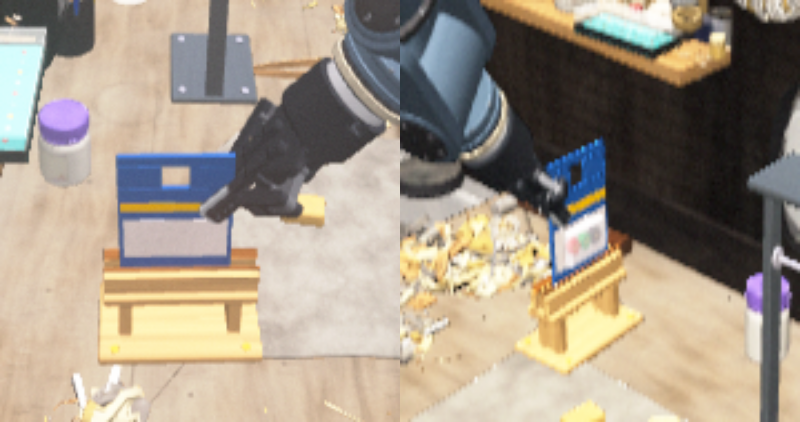

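The pack stands in the slot between the rails, reaching the floor at its far end (light 5 N contact) and raised about 2 mm at the near end. It lies between x .516 and .617, inside the slot's .49 to .63. Releasing it and backing off.

Emit:
move_arm(series=[0.9,0,0,0,0,0.7,0,0,0,0,0.4,0,0,0,0,0.1,0,0,0,0,0,0,0,0,0,0,0,0,0,0])

```text
t: 28.8
tcp_pos: [0.4928, 0.2069, 0.1993]
orientation: [0.346, -0.034, 0.938, -0.002]
force: [0.1, -0.1, -0.2]
finger_gap: 0.805
gripper_force: 0.0
```

```bash
python3 -c "from h import *; st()"
```

```text
t 28.8 j [ 0.394  0.37   2.097 -1.57   0.233  0.238] tcp [0.4928 0.2069 0.1993] tilt 40.5 tilt az 1.7 y elev -1.6 y az 93.6 F [ 0.1 -0.1 -0.2] gap 0.805 0.0 grasp [0.5279 0.208  0.1583]
```

Emit:
move_arm(series=[0,-0.1,0,0.1,0,0,-0.2,0,0.2,0,0,-0.3,0,0.3,0,0,-0.4,0,0.4,0,0,-0.5,0,0.5,0,0,-0.5,0,0.5,0])

```text
t: 29.3
tcp_pos: [0.4167, 0.2072, 0.2765]
orientation: [0.347, -0.034, 0.937, -0.002]
force: [0.8, -0.2, 0.7]
finger_gap: 0.998
gripper_force: 0.0
```

Run:
```python
from h import *
st()
for n in("side","scene"):
    c=cam(n); W=pts(c); col=c["color"].astype(int); X,Y,Z=W[...,0],W[...,1],W[...,2]
    m=(X>.46)&(X<.66)&(abs(Y-.2)<.05)&(Z>.09)&(Z<.3)&(col[...,0]-col[...,2]>60)&(col[...,0]>90)
    P=W[m]
    A=np.c_[P[:,0]-.56,P[:,2]-.1,np.ones(len(P))]; k=np.linalg.lstsq(A,P[:,1],rcond=None)[0]
    print(n,len(P),k.round(4),np.percentile(P,[1,99],axis=0).round(4),[ (round(a,2),P[abs(P[:,0]-a)<.008][:,2].max().round(4)) for a in(.53,.57,.6)])
    cv2.imwrite("pics/f_%s.png"%n,c["color"])
a=cv2.imread("pics/f_side.png")[220:410,200:380]; b=cv2.imread("pics/f_scene.png")[130:280,130:290]
cv2.imwrite("pics/fin.png",np.hstack([cv2.resize(a,(400,422)),cv2.resize(b,(400,422))]))
```

```text
t 29.3 j [ 0.478  0.106  2.19  -1.007  0.339 -0.284] tcp [0.4167 0.2072 0.2765] tilt 40.7 tilt az 1.8 y elev -1.5 y az 93.6 F [ 0.8 -0.2  0.7] gap 0.998 0.0 grasp [0.4518 0.2083 0.2356]
side 250 [0.0918 0.1969 0.2183] [[0.5162 0.2282 0.1704]
 [0.6117 0.245  0.2091]] [(0.53, np.float64(0.2094)), (0.57, np.float64(0.2095)), (0.6, np.float64(0.2089))]
scene 370 [0.1069 0.2383 0.2142] [[0.5132 0.204  0.0932]
 [0.6128 0.246  0.2077]] [(0.53, np.float64(0.2086)), (0.57, np.float64(0.2084)), (0.6, np.float64(0.2076))]
```

View pics/fin.png

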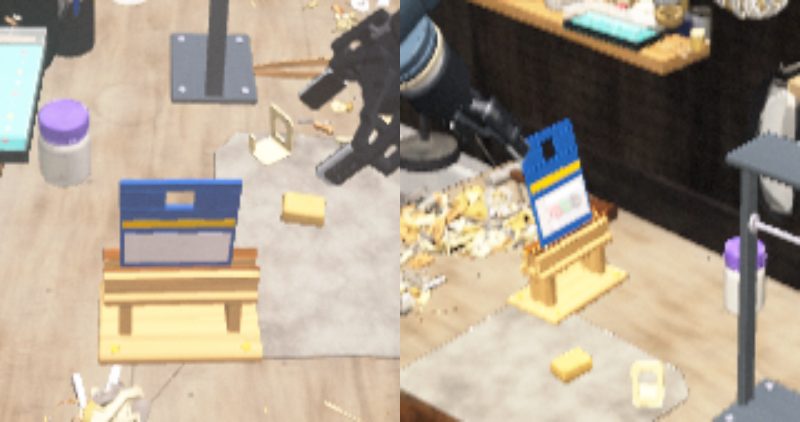

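The final view shows the pack seated in the slot at (180,220). Its top edge is level at z ≈ .209, so its bottom is on the floor, and it leans only by the slot's own clearance. The span x .513–.613 is inside the slot, and the gripper is clear. The jar, frame and wax have not moved.

```bash
python3 -c "
from h import *
print(robot.sign_off())"
```

```text
the job is handed in; nothing more can be done
None
```

The blue pack is off the peg and stands in the rack slot, all the way down, within both ends and released; it leans about 13° in the slot's clearance, and I handed the job in at about 29 s of the 51 s limit.

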